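# Load the piston fixture and start its flange nut

### The arm

A 6-joint arm with a two-finger parallel gripper is mounted at the origin on the work surface. World frame = base frame: x ahead of the robot, y to its left, z up, the work surface at z = 0. Lengths are in m, angles in rad, forces in N, time in s.
With the tool pointing down it reaches from about 0.275 to 0.85 m from the base axis. Payload 5.2 kg.
Tool frame: the origin (TCP) lies between the finger pads; the fingertips stand robot.nose_length ahead of it and the grasp point (between the pads) lies 8 mm behind it (robot.nose_length is the distance from the TCP to the fingertips, in m); x points along the fingers, y is the direction in which the jaws open and shut, and the axes are right-handed (so a half turn about x gives the same grasp; the last joint's range is limited). The gripper opens to 85 mm and grips with 20 to 120 N. Pads are 22 mm wide; open, the fingers measure 114 mm over their backs; the gripper's body (76 mm by 85 mm) begins 54 mm behind the grasp point. The pads swing forward as they close: fully open they stand 13 mm farther back than shut.
Start: joints at [-1.426, 0.259, 1.535, -0, 1.348, -0.203], TCP at [0.187, -0.517, 0.215] pointing down, gripper open.
Joint ranges: [-3.14, 3.14], [-0.91, 2.08], [0.19, 2.58], [-1.22, 4.36], [0.22, 2.71], [-3.12, 3.12]. Speed limits (rad/s): [2.57, 2.57, 3.14, 3.14, 3.14, 3.14].

### API

Orientations are given as [roll, pitch, yaw] about the fixed x, y, z axes, in that order (R = Rz(yaw) Ry(pitch) Rx(roll)).
In Python, from bench import robot gives the robot as it stands. Calls block until the motion is done:
- robot.movep(position, orientation): joint-space move of the TCP to a pose.
- robot.line_to(position, rate=0.15, orientation=None, max_force=None): straight line of the TCP; orientation=None keeps the orientation; rate is the mean speed in m/s. With max_force (N) it stops when the force on the tool has changed by that much, and returns True; else False.
- robot.move_j(angles): joint-space move.
- robot.set_gripper(opening): finger opening in m; the grip force is fixed at half the most; returns when the fingers have stopped.
- robot.sleep(seconds).
- robot.inverse_kinematics(position, orientation): joint angles nearest the present ones, or None.
- robot.read_camera(name): name is "scene" or "top"; returns (picture, depth): 384x512x3 uint8, blue, green, red; 384x512 float32, m along the optical axis (not along the pixel's ray), 0 where there is no reading.
- robot.camera_params(name): a dict with "fovy" (degrees; the focal length in pixels is half the picture's height over the tangent of half this angle, whatever the lens; pixels are square), "cx", "cy" (the principal point, pixels), "cam_to_world" (4x4, takes a point from camera to world coordinates). Camera axes: x right, y down, z forward; pixel columns grow to the right and rows downward; lengths in m; the calibration is good to about 2 mm. A picture is of the moment at which its call begins. camera_params takes no time and is no camera call.
A pose or a line that the arm cannot do raises robot.IKError and nothing moves.
- robot.job_done(): hands the job in, once; it reports no verdict.
Trained networks look in the newest picture that a camera, given by its name, has taken for a name from the list of things; names that differ only in an ending like _2 or _b are one class to them, and where a whole thing is asked for, a point or a joint stands for the part that bears it (a point fixed in the world has none). Each returns a list of dicts, best first, with "score" (0 to 1); they miss things now and then, are a little off and sometimes report something else, mostly with a low value. They report only what shows in the picture. A call takes as long as a camera call. They do not tell look-alikes from the thing itself.
- robot.cut_out(label, camera): "pixels" (384x512 bool, what is visible of it) and "box" ([left, top, width, height] in pixels, round what is visible of it).
Readings, each from a call of its own:
- robot.get_time_s(): time.
- robot.get_joint_pos(): joint angles.
- robot.get_joint_velocities(): joint speeds.
- robot.get_tau(): joint torques, N m.
- robot.get_position(): TCP position.
- robot.get_tcp_rot(): TCP orientation.
- robot.get_contact_force(): force on the tool from outside, world axes, zero at the start.
- robot.get_ft_torque(): the same for the moment, N m.
- robot.get_gripper_width(): finger opening in m.
Only numpy, scipy, OpenCV 4.12 (cv2) and the standard library are available. Lean on these libraries where they do the work, as an engineer would, in place of code of your own. Each camera call takes 0.05 s, during which the arm holds its last target.

### The job

Pull the hopper's slide gate right open so that all its brake pistons (two or three) roll down into the catch tray, push the gate fully shut again, and lay each of them in a free groove of the green fixture, one to a groove (one groove may hold a piston already). Then lay the orange keeper bar over the stud between the guide posts so that it lies flat on the boss along the row, set the flange nut on the stud with its yellow marks roughly in line with the bar so that it rides on top of the thread, back it off anticlockwise until it drops in, and turn it clockwise about a quarter turn so that the thread has caught and the nut stays down on the bar. Leave everything released and at rest, and leave the brake pads, the bleeder cap and the retaining pin alone.

Things in the scene. Friction and masses are not known exactly. Their poses are not given: they have to be found in the camera images.
- hopper: Fixed blue and clear feed hopper; origin on the counter under the centre of its upright throat, z up. Throat tower 77 mm (x) by 55 mm (y), 195 mm high, open on top. Pistons lie in it one above another, axes along hopper x, on the gate 84 mm up. When released they leave towards hopper -y.
- gate (a joint): Position of the slide gate in m: 0 shut, 0.058 fully open (pulled towards hopper +y). Pistons fall through from about 0.04 on. Light friction (about 3 N), stays where it is left.
- gate_tab (a point): Grip point on the gate's upright red tab, 14 mm below its top. The tab is 26 mm (hopper x) by 14 mm (hopper y), from 84 to 134 mm above the counter, its centre 100 mm to the +y side of the throat centre when shut.
- piston1: Steel brake piston, plain cylinder 38 mm diameter, 60 mm long, black seal ring, 0.25 kg; origin at its centre, x along its axis. Best gripped across its flat ends (60 mm).
- piston2: Like piston1.
- piston3: Like piston1, the topmost in the hopper; may be absent.
- piston4: Like piston1, but left over from the last shift: if present it lies ready loaded in groove3 of the fixture and may stay there. May be absent.
- fixture: Fixed green base plate 84 mm (x) by 290 mm (y), 12 mm thick; origin on the counter under its centre, z up. Four piston grooves along x at y = -111, -65, 65, 111 mm, each between two black rails 36 mm long, 30 mm high, 32 mm apart. Middle: boss 40 by 50 mm, 63 mm high, with the brass stud. Four 8 mm guide posts at x = +-34, y = +-28 mm, 72 mm high, leave 60 mm for the 52 mm wide bar.
- stud_base (a point): Point on the stud axis 77 mm above the counter: the seated bar's top face, where the nut's underside must finally lie. Its z axis is up.
- groove1 (a point): Centre of a piston lying in the groove at fixture y = -111 mm, 40 mm above the counter; its axis lies along fixture x and its ends stick out 12 mm beyond the rails.
- groove2 (a point): The same at y = -65 mm.
- groove3 (a point): The same at y = 65 mm.
- groove4 (a point): The same at y = 111 mm.
- bar: Loose orange flat keeper bar 52 mm (x) by 240 mm (its y), 14 mm thick, 0.4 kg, a 37 mm hole at its middle; origin at the centre of its underside. Seated, its underside is 63 mm above the counter (z = 63 mm in the fixture's frame) and its y lies along the fixture's y. Grip it across the middle from above.
- nut: Loose dark steel flange nut, 44 mm high, 0.22 kg; origin at the centre of its underside, z up. Round flange 62 mm diameter, 8 mm thick, at the bottom; hexagon 50 mm across flats above, flats facing nut +x and every 60 degrees round. Bore 35 mm. Two inner thread lugs on its x axis (+x and -x), shown by yellow marks on the top and the flange.
- tray_end (a point): On the counter at the inner face of the catch tray's 36 mm high end wall (hopper y = -197 mm). The grey 6 degree chute, 158 mm wide inside, falls from throat to end wall; released pistons roll there in 1 to 2 s and lie in a touching row, axes about along hopper x, centres about 29 mm above the counter at the wall, 4 mm higher for each next one. Side rims stand 14 mm above the chute.
- stud_top (a point): Top of the brass stud, 118 mm above the counter; 31 mm diameter over its thread. Coarse right-hand thread of two flanks with two open slots between them that face fixture +x and -x (yellow lines on the base point there). A stop at the end of each flank keeps a nut riding on top from going clockwise into a slot.
- nut_lugs (a point): Nut centre at lug height, 17 mm above its underside. With nut x along fixture y (within 35 degrees) the lugs ride on the thread, underside about 14 mm above the bar. Turned anticlockwise (from above) till nut x is within about 8 degrees of fixture x it drops 14 mm onto the bar; a stop prevents turning on. Then 50 to 115 degrees clockwise catches the lugs under the thread; it turns level.
- pad_a: Bystander: brake pad, steel back plate 50 by 120 mm, copper shim on top, 16 mm thick; origin under its centre.
- pad_b: Bystander: like pad_a.
- cap: Bystander: orange plastic bleeder cap 32 mm diameter, 55 mm high; origin under its centre.
- pin: Bystander: black retaining pin 100 mm long with square head, lying on the counter; origin under its centre.
Mind the look-alikes: they are no part of the job. Of the things like the nut, leave any that is purple or red; of the rest the smaller one is meant.

How it is judged:
On the way, in this order (a step that is already met when the one before it is completed fails the run):
1. the gate is pulled open (value of joint gate above 0.045 m), for 0.2 s.
2. all pistons are out of the throat and the gate is shut again (y of each of piston1, piston2, piston3 in the frame of hopper below -0.03 m and value of joint gate below 0.006 m), for 0.2 s.
3. every piston lies in a groove of the fixture ((distance between piston1 and groove1 below 0.012 m or distance between piston1 and groove2 below 0.012 m or distance between piston1 and groove3 below 0.012 m or distance between piston1 and groove4 below 0.012 m) and angle between the x axis of each of piston1, piston2, piston3, piston4 and the x axis of fixture, either way round below 0.2 rad and (distance between piston2 and groove1 below 0.012 m or distance between piston2 and groove2 below 0.012 m or distance between piston2 and groove3 below 0.012 m or distance between piston2 and groove4 below 0.012 m) and (distance between piston3 and groove1 below 0.012 m or distance between piston3 and groove2 below 0.012 m or distance between piston3 and groove3 below 0.012 m or distance between piston3 and groove4 below 0.012 m) and (distance between piston4 and groove1 below 0.012 m or distance between piston4 and groove2 below 0.012 m or distance between piston4 and groove3 below 0.012 m or distance between piston4 and groove4 below 0.012 m) and value of joint gate below 0.006 m), for 0.3 s.
4. the keeper bar lies flat on the boss over the stud, along the row (horizontal distance between bar and stud_base below 0.008 m and z of bar in the frame of fixture between 0.059 and 0.067 m and angle between the y axis of bar and the y axis of fixture, either way round below 0.2 rad and angle between bar's own z axis and vertical below 0.08 rad), for 0.3 s.
5. the nut sits over the stud on top of the thread, its marks roughly in line with the bar (horizontal distance between nut and stud_base below 0.006 m and z of nut in the frame of fixture between 0.086 and 0.0955 m and angle between the x axis of nut and the x axis of fixture, either way round above 0.6 rad), for 0.2 s.
6. the nut, backed off, has dropped in onto the bar (horizontal distance between nut and stud_base below 0.006 m and z of nut in the frame of fixture between 0.073 and 0.082 m and angle between nut's own z axis and vertical below 0.1 rad and angle between the x axis of nut and the x axis of fixture, either way round below 0.5 rad), for 0.1 s.
7. the nut is turned clockwise so that the thread has caught (horizontal distance between nut and stud_base below 0.006 m and z of nut in the frame of fixture between 0.073 and 0.082 m and angle between nut's own z axis and vertical below 0.1 rad and angle between the x axis of nut and the x axis of fixture, either way round above 0.87 rad), for 0.2 s.
At the end, for the whole second after the job is handed in: Gate shut (6 mm); each piston in a groove (12 mm, 0.2 rad); bar flat on the boss (height 4 mm, centre 8 mm, along the row 0.2 rad); nut level, down on the bar (5 mm), on the stud axis (6 mm), turned at least 50 degrees from the slots so the thread holds it; all at rest (all of step 3 and all of step 4 and all of step 7 and y of each of piston1, piston2, piston3 in the frame of hopper below -0.03 m and linear speed of each of piston1, piston2, piston3, piston4, bar, nut below 0.02 m/s); the robot touches nothing.
It fails at once if the first brake pad is moved more than 3 cm (distance of pad_a from where it was at the start of the episode above 0.03 m).
It fails at once if the second brake pad is moved more than 3 cm (distance of pad_b from where it was at the start of the episode above 0.03 m).
It fails at once if the bleeder cap is moved more than 3 cm (distance of cap from where it was at the start of the episode above 0.03 m).
It fails at once if the retaining pin is moved more than 3 cm (distance of pin from where it was at the start of the episode above 0.03 m).
Of piston3, piston4 only 1 to 2 are there at a start; the rules pass over those that are not, and their reading is None.
At some moment in a run one of bar, nut may be knocked a few centimetres aside while the robot is not near it.
It also fails if it takes over 208 s, if anything falls off the work surface, if the arm or the gripper's body presses on something with over 40 N, if the wrist force passes 120 N, or if a joint passes its speed limit or range.

## Working session

There is one attempt and no reset: what is moved stays moved. The work goes in short steps, each a Python script; the robot and the scene stay as the last script left them, time stands still between calls to the robot, and variables do not carry over. Pictures are saved under pics/ and viewed, and the job is handed in when it is done.

```bash
ls; mkdir -p pics
python3 - <<'E'
from bench import robot
import cv2,numpy as np
for n in("scene","top"):
    p,d=robot.read_camera(n); cv2.imwrite(f"pics/{n}0.png",p)
    c=robot.camera_params(n); print(n,c["fovy"],c["cx"],c["cy"]); print(np.round(c["cam_to_world"],3))
print(robot.nose_length,robot.get_time_s(),robot.get_position(),robot.get_tcp_rot(),robot.get_gripper_width())
E
```

```text
pics
scene 55.20719620824958 260.0487764722054 194.40964447416118
[[ 0.476  0.545 -0.69   1.23 ]
 [ 0.879 -0.299  0.371 -0.352]
 [-0.004 -0.783 -0.622  0.781]
 [ 0.     0.     0.     1.   ]]
top 56.82248458704681 259.7911988389509 190.5205421589658
[[ 0.003 -0.995  0.104  0.37 ]
 [-1.    -0.002  0.007  0.008]
 [-0.007 -0.104 -0.995  1.148]
 [ 0.     0.     0.     1.   ]]
0.011 0.1 [ 0.18741105 -0.51656202  0.21466826] [-1.76842765  1.56915865  1.72099735] 0.08547311555479346
```

View pics/scene0.png

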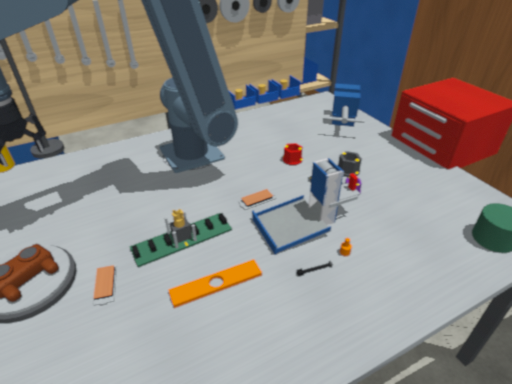

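View pics/top0.png

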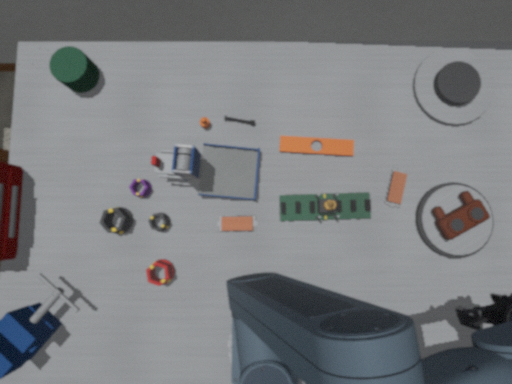

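The top view shows the nut-like things: big dark (115,220), smaller dark (159,221), purple (140,187) and red (160,272). The smaller dark one at (159,221) fits the description. I'll enlarge it and measure everything.

```bash
cat > h.py <<'E'
from bench import robot
import cv2,numpy as np
def cam(n):
    p,d=robot.read_camera(n); return p,d
def cloud(n,d):
    c=robot.camera_params(n); f=192/np.tan(np.radians(c["fovy"])/2)
    v,u=np.mgrid[:384,:512]
    P=np.stack([(u-c["cx"])/f*d,(v-c["cy"])/f*d,d],-1)
    T=np.array(c["cam_to_world"]); W=P@T[:3,:3].T+T[:3,3]; W[d<=0]=np.nan
    return W
def atz(n,u,v,z):
    c=robot.camera_params(n); f=192/np.tan(np.radians(c["fovy"])/2); T=np.array(c["cam_to_world"])
    r=T[:3,:3]@np.array([(u-c["cx"])/f,(v-c["cy"])/f,1]); o=T[:3,3]
    return o+r*(z-o[2])/r[2]
def proj(n,p):
    c=robot.camera_params(n); f=192/np.tan(np.radians(c["fovy"])/2); T=np.array(c["cam_to_world"])
    q=T[:3,:3].T@(np.array(p)-T[:3,3]); return q[0]/q[2]*f+c["cx"],q[1]/q[2]*f+c["cy"]
E
python3 - <<'E'
from h import *
p,d=cam("top"); np.save("top0.npy",d); W=cloud("top",d)
ims=[]
cv2.imwrite("pics/z1.png",cv2.resize(p[100:300,90:290],(600,600),interpolation=cv2.INTER_CUBIC))
cv2.imwrite("pics/z2.png",cv2.resize(p[110:240,260:420],(800,650),interpolation=cv2.INTER_CUBIC)[:600])
for l in ["hopper","gate_tab","fixture","bar","nut","piston1","pad_a","cap","pin"]:
    for r in robot.cut_out(l,"top")[:4]:
        m=r["pixels"]; w=W[m]; 
        vs,us=np.nonzero(m)
        print(l,round(r["score"],2),r["box"],m.sum(),np.round(np.nanmedian(w,0),3),"zmax",np.round(np.nanpercentile(w[:,2],95),3),cv2.minAreaRect(np.stack([us,vs],1).astype(np.float32)))
E
```

```text
hopper 0.59 [148.5, 139.3, 114.6, 58.9] 4181 [0.553 0.152 0.021] zmax 0.191 ((204.26084899902344, 169.07078552246094), (108.29987335205078, 52.424827575683594), 5.31454610824585)
hopper 0.53 [147.9, 149.9, 23.5, 24.1] 367 [0.565 0.314 0.084] zmax 0.133 ((161.0, 163.5), (19.0, 22.0), 90.0)
gate_tab 0.58 [151.1, 150.5, 17.5, 22.8] 356 [0.563 0.316 0.084] zmax 0.133 ((160.16207885742188, 163.05519104003906), (20.927461624145508, 19.681779861450195), 4.763641834259033)
fixture 0.72 [280.2, 190.5, 88.4, 30.2] 2316 [ 0.439 -0.181  0.013] zmax 0.071 ((324.01593017578125, 206.0436553955078), (25.841766357421875, 90.22569274902344), 88.31531524658203)
bar 0.95 [278.9, 133.3, 75.9, 21.2] 1124 [ 0.636 -0.166  0.013] zmax 0.017 ((315.64654541015625, 145.50863647460938), (73.46125793457031, 16.55961036682129), 3.3664603233337402)
bar 0.25 [151.0, 152.7, 24.6, 21.1] 390 [0.563 0.314 0.084] zmax 0.133 ((161.5, 163.0), (23.0, 20.0), 0.0)
nut 0.94 [100.9, 204.4, 32.2, 31.3] 660 [0.392 0.462 0.043] zmax 0.063 ((116.17308807373047, 220.3654022216797), (27.06402587890625, 32.75139236450195), 78.69007110
[... 1212 characters left out ...]
61157227, 91.1783676147461), 88.15238952636719)
cap 0.64 [199.6, 117.9, 13.2, 9.9] 96 [0.706 0.196 0.03 ] zmax 0.056 ((204.25003051757812, 122.7500228881836), (11.31370735168457, 9.192388534545898), 45.0)
cap 0.22 [147.7, 211.1, 20.4, 20.8] 276 [0.389 0.332 0.033] zmax 0.046 ((159.5, 221.50001525878906), (19.798988342285156, 19.798988342285156), 45.0)
pin 0.63 [229.8, 117.0, 19.8, 5.4] 40 [0.72  0.079 0.01 ] zmax 0.015 ((242.50003051757812, 121.00001525878906), (21.333974838256836, 2.3566598892211914), 7.125016689300537)
pin 0.48 [281.5, 137.4, 73.1, 16.9] 1137 [ 0.637 -0.166  0.013] zmax 0.017 ((315.91552734375, 145.43621826171875), (73.872314453125, 16.618331909179688), 3.3664603233337402)
```

Run:
```python
from h import *
p,d=cam("scene")
cv2.imwrite("pics/z3.png",cv2.resize(p[140:290,120:380],(800,462),interpolation=cv2.INTER_CUBIC))
```

```text
(no output)
```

View pics/z1.png

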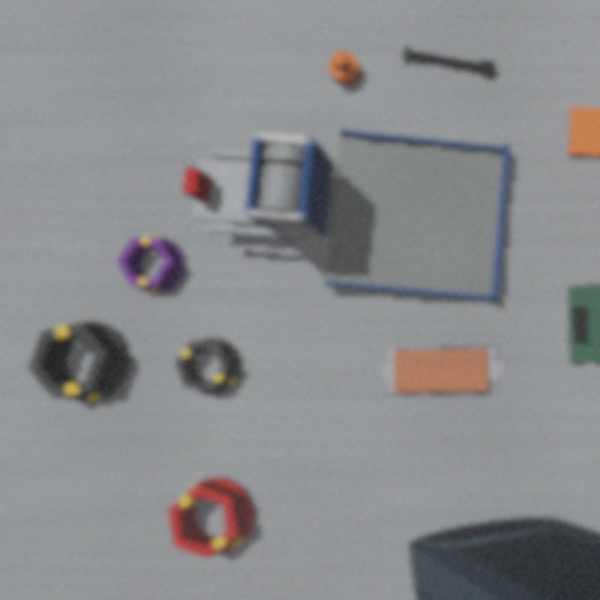

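View pics/z2.png

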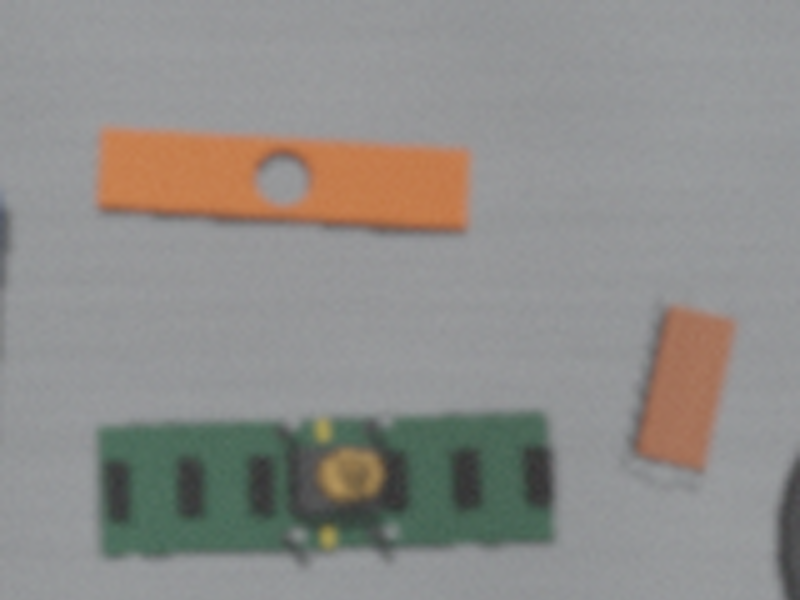

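View pics/z3.png

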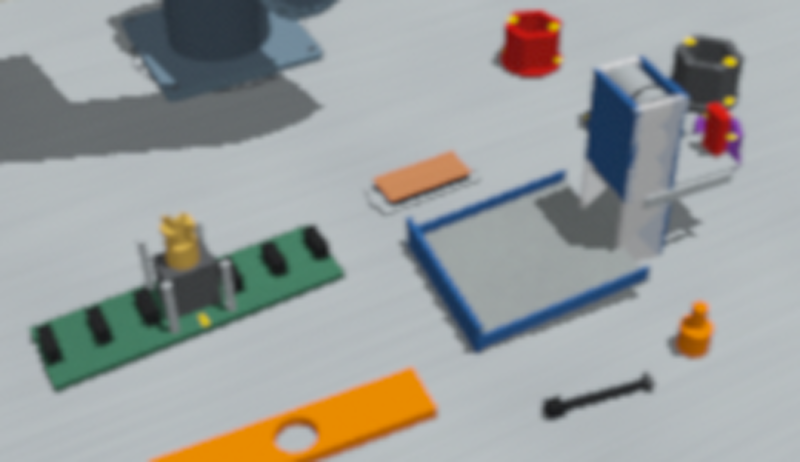

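Crops: the target nut at top (159,221) is the smaller dark one. The other dark nut is bigger, and the other two are purple and red. All four grooves look empty, so piston4 is absent and there should be three pistons. Next I'll work out precise poses.

```bash
cat > est.py <<'E'
from h import *
def rect(P):
    (c,s,a)=cv2.minAreaRect(np.asarray(P,np.float32)*1000); 
    b=cv2.boxPoints((c,s,a)); e=[b[1]-b[0],b[2]-b[1]]; e=max(e,key=np.linalg.norm)
    return np.array(c)/1000,np.sort(s),np.degrees(np.arctan2(e[1],e[0]))%180
def hmask(p,hl,hh,s=80,v=40):
    q=cv2.cvtColor(p,cv2.COLOR_BGR2HSV); return cv2.inRange(q,(hl,s,v),(hh,255,255))>0
def onplane(n,m,z):
    vs,us=np.nonzero(m); return np.array([atz(n,u,v,z)[:2] for u,v in zip(us,vs)])
def big(m,roi):
    k=np.zeros_like(m); u0,u1,v0,v1=roi; k[v0:v1,u0:u1]=m[v0:v1,u0:u1]
    n,l,s,c=cv2.connectedComponentsWithStats(k.astype(np.uint8)); i=1+np.argmax(s[1:,4]); return l==i
E
python3 - <<'E'
from est import *
for n in("top",):
    Ds=[];
    for i in range(4):
        p,d=cam(n); Ds.append(d)
    d=np.median(Ds,0); W=cloud(n,d)
    g=hmask(p,35,90,60,30); g=big(g,(260,400,180,235)); print("fixture rect",rect(onplane(n,g,.012)), "depth xy", rect(W[g&(W[...,2]<.018)&(W[...,2]>.006)][:,:2]))
    roi=np.zeros(g.shape,bool); roi[185:230,270:380]=1
    m=roi&(W[...,2]>.105); print("stud top n",m.sum(),np.round(np.nanmean(W[m],0),4))
    vs,us=np.nonzero(roi&(W[...,2]>.055)); 
    m=roi&(W[...,2]>.057)&(W[...,2]<.08); 
    k,l,s,c=cv2.connectedComponentsWithStats(m.astype(np.uint8))
    for i in range(1,k): print("  blob",s[i],np.round(np.nanmean(W[l==i],0),4))
    m=roi&(W[...,2]>.022)&(W[...,2]<.036); k,l,s,c=cv2.connectedComponentsWithStats(m.astype(np.uint8))
    for i in range(1,k):
        if s[i,4]>10: print("  rail",s[i],np.round(np.nanmean(W[l==i],0),4))
    o=hmask(p,5,20,130,100); o=big(o,(270,365,125,165)); print("bar rect",rect(onplane(n,o,.014)))
    roi[:]=0; roi[140:185,145:175]=1
    m=roi&(W[...,2]>.125); print("tab",m.sum(),rect(W[m][:,:2]),np.nanmean(W[m],0))
    roi[:]=0; roi[135:190,165:205]=1
    m=roi&(W[...,2]>.187); print("throat",m.sum(),rect(W[m][:,:2]),np.nanmean(W[m],0))
    m=roi&(W[...,2]>.14); print("in throat z",np.round(np.sort(W[160,176:200,2]),3))
    b=hmask(p,100,130,80,40); b=big(b,(195,270,135,210)); print("tray",rect(W[b&(W[...,2]<.06)][:,:2]))
    q=W[205:240,140:180]; m=np.zeros(g.shape,bool); m[205:240,140:180]=q[...,2]>.035; print("nut top",m.sum(),rect(W[m][:,:2]),np.nanmean(W[m],0))
    y=big(hmask(p,20,35,90,90),(140,180,205,240)); 
    mm=hmask(p,20,35,90,90); mm[:205]=0;mm[240:]=0;mm[:,:140]=0;mm[:,180:]=0
    k,l,s,c=cv2.connectedComponentsWithStats(mm.astype(np.uint8))
    for i in range(1,k): print("  yellow",s[i],np.round(c[i],1),np.round(np.nanmedian(W[l==i],0),4))
E
```

```text
fixture rect (array([ 0.43652451, -0.1107226 ]), array([ 76.82874298, 118.18309784]), np.float32(90.161446)) depth xy (array([ 0.43642096, -0.11060149]), array([ 76.92772675, 118.12770844]), np.float32(90.46464))
stud top n 53 [ 0.4395 -0.1897  0.1096]
  blob [317 193   3   3   6] [ 0.4722 -0.1608  0.0714]
  blob [335 193   3   3   8] [ 0.4734 -0.2163  0.0685]
  blob [319 199  17  13 119] [ 0.4388 -0.1844  0.0631]
  blob [336 215   3   3   9] [ 0.4061 -0.2183  0.0689]
  blob [318 216   3   2   6] [ 0.4044 -0.1635  0.0712]
  rail [365 199   6  12  62] [ 0.4438 -0.3235  0.0294]
  rail [295 201   5  12  54] [ 0.4373 -0.102   0.0291]
  rail [310 201   5  12  58] [ 0.4371 -0.1483  0.0294]
  rail [336 200   6  12  60] [ 0.4405 -0.2315  0.029 ]
  rail [351 200   5  11  55] [ 0.4421 -0.2776  0.0293]
  rail [281 202   5  11  50] [ 0.4343 -0.0566  0.0298]
bar rect (array([ 0.63611737, -0.16713812]), array([ 49.22817993, 232.2722168 ]), np.float32(86.62982))
tab 118 (array([0.55907941, 0.29092819]), array([76.41571808, 83.26503754]), np.float32(91.22277)) [0.5564783  0.28196786 0.16824247]
throat 502 (array([0.55820374, 0.22710316]), array([55.28600693, 77.0954895 ]), np.float32(175.27803)) [0.55725166 0.22609073 0.19370356]
in throat z [0.097 0.113 0.127 0.142 0.156 0.169 0.175 0.183 0.188 0.189 0.19  0.191
 0.193 0.194 0.194 0.194 0.194 0.195 0.196 0.196 0.196 0.196 0.197 0.197]
tray (array([0.51721661, 0.02814681]), array([  5.69151974, 116.34606171]), np.float32(173.79712))
nut top 135 (array([0.37857837, 0.25408072]), array([ 49.7400589 , 219.52470398]), np.float32(83.07438)) [0.38839372 0.33500174 0.04636054]
  yellow [151 216   3   4   9] [151.9 217.7] [0.3994 0.3516 0.0416]
  yellow [161 225   4   3  10] [162.8 226. ] [0.3745 0.3187 0.0414]
  yellow [167 227   1   1   1] [167. 227.] [0.3715 0.3128 0.0078]
```

```bash
cat >> h.py <<'E'
def ori(yaw):
    # tool down, jaw axis at angle yaw+90deg in world
    return [0.0,np.pi/2,yaw]
def bestyaw(pos,jaw):
    # jaw: angle (rad) of jaw line in world; choose variant w/ smallest joint motion inside range
    best=None
    for k in(-1,0,1):
        y=jaw-np.pi/2+k*np.pi
        y=(y+np.pi)%(2*np.pi)-np.pi
        q=robot.inverse_kinematics(list(pos),ori(y))
        if q is None: continue
        q=np.array(q); c=np.abs(q-np.array(robot.get_joint_pos())).max()+ (5 if abs(q[5])>2.6 else 0)
        if best is None or c<best[0]: best=(c,y,q)
    return best[1]
E
python3 - <<'E'
from est import *
p,d=cam("top"); W=cloud("top",d)
r=hmask(p,0,8,110,60)|hmask(p,172,180,110,60); m=big(r,(145,170,150,175)); q=m&(W[...,2]>.12)
print(m.sum(),q.sum(),rect(W[q][:,:2]),np.nanmean(W[q],0))
p0=robot.get_position()
print(robot.get_time_s())
robot.line_to([p0[0],p0[1],0.33],rate=0.3)
print(robot.get_time_s())
c=[0.566,0.326]; jaw=np.radians(85.3)
y=bestyaw([c[0],c[1],.30],jaw); print(y,robot.inverse_kinematics([c[0],c[1],.30],ori(y)))
robot.movep([c[0],c[1],.30],ori(y)); print(robot.get_time_s(),robot.get_position())
p,d=cam("scene"); cv2.imwrite("pics/s1.png",p)
p,d=cam("top"); cv2.imwrite("pics/t1.png",p)
E
```

```text
50 38 (array([0.56488428, 0.32430402]), array([10.5138073 , 23.17567635]), np.float32(179.72763)) [0.56449417 0.32386464 0.13091174]
0.9
1.4333
-0.08203047484373371 [ 3.52105923e-01  4.15059255e-01  1.10990887e+00 -4.44089210e-16
  1.61662453e+00 -1.13665993e+00]
4.6667 [0.56651819 0.3251018  0.30003637]
```

Run:
```python
from est import *
c=np.array([0.565,0.325]); u=np.array([np.cos(np.radians(85.3)),np.sin(np.radians(85.3))])
robot.set_gripper(0.05)
robot.line_to([*c,.112],rate=0.2,max_force=15); print(robot.get_position())
robot.set_gripper(0.0); print("w",robot.get_gripper_width(),robot.get_position())
e=c+u*0.062
print(robot.line_to([*e,.112],rate=0.12,max_force=25),robot.get_position(),robot.get_contact_force())
robot.sleep(1.5)
p,d=cam("scene"); cv2.imwrite("pics/s2.png",cv2.resize(p,(768,576)))
print(robot.get_time_s())
```

```text
[0.56590938 0.3253647  0.11337976]
w 0.01147937655593614 [0.56578788 0.32696027 0.11357084]
False [0.57036918 0.38490708 0.11353956] [-2.00948543 -6.03338599  8.79334228]
8.9417
```

View pics/s2.png

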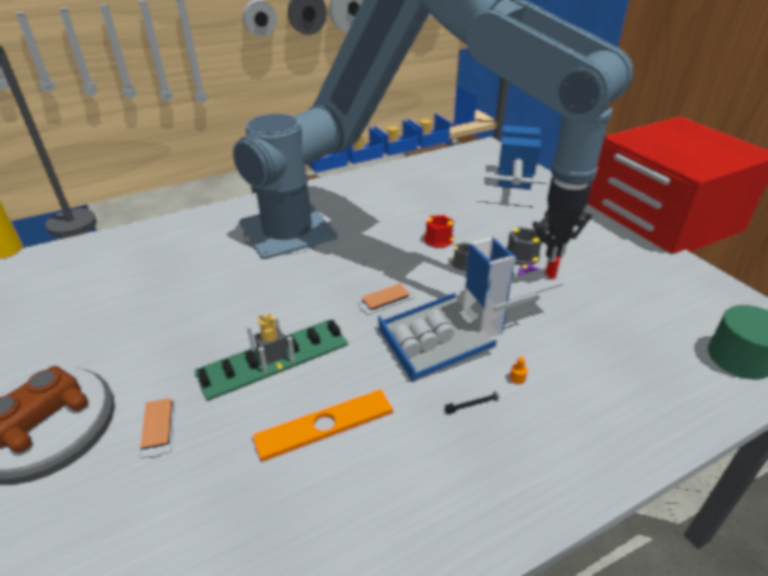

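All three pistons rolled into the tray (enlarged scene picture, about (403-440, 320-335)). I'll shut the gate now.

Run:
```python
from est import *
u=np.array([np.cos(np.radians(85.3)),np.sin(np.radians(85.3))])
s=np.array([.56579,.32696])-u*0.004
print(robot.line_to([*s,.1135],rate=0.1,max_force=25),robot.get_position(),robot.get_contact_force())
robot.sleep(.2)
robot.set_gripper(0.05)
q=robot.get_position()
robot.line_to([q[0],q[1],.30],rate=0.3)
# move aside over right side to see tray
robot.movep([.42,.15,.33],ori(bestyaw([.42,.15,.33],np.radians(-4.7))))
robot.set_gripper(0.085)
for n in("top","scene"):
    p,d=cam(n); cv2.imwrite(f"pics/{n}3.png",p)
p,d=cam("top"); W=cloud("top",d)
for l in ["piston1","gate_tab"]:
    for r in robot.cut_out(l,"top")[:5]:
        m=r["pixels"]; w=W[m]; print(l,round(r["score"],2),r["box"],m.sum(),np.round(np.nanmedian(w,0),3),np.round(np.nanpercentile(w[:,2],95),3))
r=hmask(p,0,8,110,60)|hmask(p,172,180,110,60); m=big(r,(145,170,140,175)); q=m&(W[...,2]>.12)
print(m.sum(),q.sum(),np.nanmean(W[q],0))
cv2.imwrite("pics/t3z.png",cv2.resize(p[130:230,140:290],(750,500),interpolation=cv2.INTER_CUBIC))
print(robot.get_time_s())
```

```text
True [0.56575488 0.32703548 0.11363785] [1.13537357 2.25259262 2.30430653]
piston1 0.81 [227.9, 161.3, 16.3, 19.7] 228 [0.548 0.087 0.048] 0.053
piston1 0.8 [239.3, 166.1, 17.5, 19.1] 220 [0.541 0.05  0.044] 0.049
piston1 0.72 [218.6, 160.8, 16.2, 22.2] 222 [0.543 0.122 0.052] 0.057Traceback (most recent call last):
  File "<stdin>", line 18, in <module>
  File "est.py", line 12, in big
    n,l,s,c=cv2.connectedComponentsWithStats(k.astype(np.uint8)); i=1+np.argmax(s[1:,4]); return l==i
                                                                      ~~~~~~~~~^^^^^^^^^
    return _wrapfunc(a, 'argmax', axis=axis, out=out, **kwds)
    return bound(*args, **kwds)
ValueError: attempt to get argmax of an empty sequence
```

Run:
```python
from est import *
p=cv2.imread("pics/top3.png"); cv2.imwrite("pics/t3z.png",cv2.resize(p[130:230,140:290],(750,500),interpolation=cv2.INTER_CUBIC))
p,d=cam("top"); W=cloud("top",d)
g=cv2.cvtColor(p,cv2.COLOR_BGR2GRAY)
for r in robot.cut_out("piston1","top")[:3]:
    m=r["pixels"]; w=W[m]; t=w[w[:,2]>np.nanpercentile(w[:,2],50)]
    vs,us=np.nonzero(m); print(np.round(rect(w[:,:2])[0],4),np.round(rect(w[:,:2])[1:][0]),rect(w[:,:2])[2],"top line",np.round(t.mean(0),4),np.round(np.nanpercentile(w[:,0],[3,97]),4), np.degrees(np.arctan(np.polyfit(t[:,0],t[:,1],1)[0])))
print(robot.get_time_s())
```

```text
[0.5482 0.0874] [38. 59.] 174.03998 top line [0.5504 0.0874 0.0506] [0.5191 0.5772] -3.207302548306221
[0.5444 0.05  ] [39. 59.] 173.54727 top line [0.545  0.0491 0.0466] [0.5155 0.5718] -3.7278238326320148
[0.5477 0.1256] [35. 59.] 172.7383 top line [0.5482 0.1248 0.0542] [0.5177 0.5741] -5.3400033161383185
12.975
```

View pics/t3z.png

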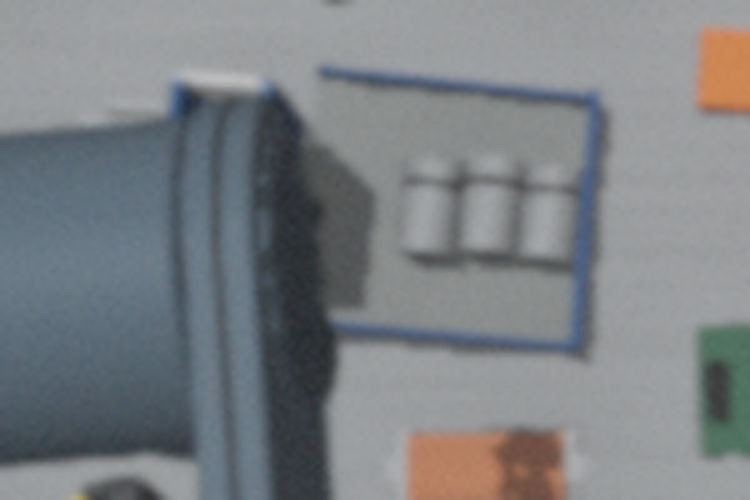

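```bash
cat > pp.py <<'E'
from est import *
FC=np.array([.439,-.190]); FY=np.radians(2.04)
def fx(x,y): return FC+np.array([np.cos(FY)*x-np.sin(FY)*y, np.sin(FY)*x+np.cos(FY)*y])
def pick(xy,c,jaw=np.radians(174.5)):
    y=bestyaw([*xy,.14],jaw)
    robot.movep([*xy,.14],ori(y)); robot.set_gripper(.085)
    f=robot.line_to([*xy,c-.003],rate=.15,max_force=12); print("down",f,robot.get_position())
    robot.set_gripper(0.0); print("w",robot.get_gripper_width())
    t=robot.get_position()[2]
    robot.line_to([*xy,.19],rate=.2); print("w",robot.get_gripper_width())
    return t
def place(gy,off):
    xy=fx(0,gy); y=bestyaw([*xy,.19],FY)
    robot.movep([*xy,.19],ori(y))
    robot.line_to([*xy,.07],rate=.2)
    f=robot.line_to([*xy,.040+off-.003],rate=.05,max_force=8); print("place",f,robot.get_position(),"expect",.04+off)
    robot.set_gripper(.085); robot.line_to([*xy,.19],rate=.25)
E
python3 - <<'E'
from pp import *
t=pick([.545,.050],.029); place(-.111,t-.029)
print(robot.get_time_s())
p,d=cam("scene"); cv2.imwrite("pics/s4.png",cv2.resize(p[120:312,80:400],(800,480),interpolation=cv2.INTER_CUBIC))
E
```

```text
down False [0.5457377  0.04996663 0.02677622]
w 0.0001440315293949474
w 0.00018003036043189044
place False [ 0.4429776  -0.30101049  0.03949372] expect 0.04255451177076744
21.2083
```

View pics/s4.png

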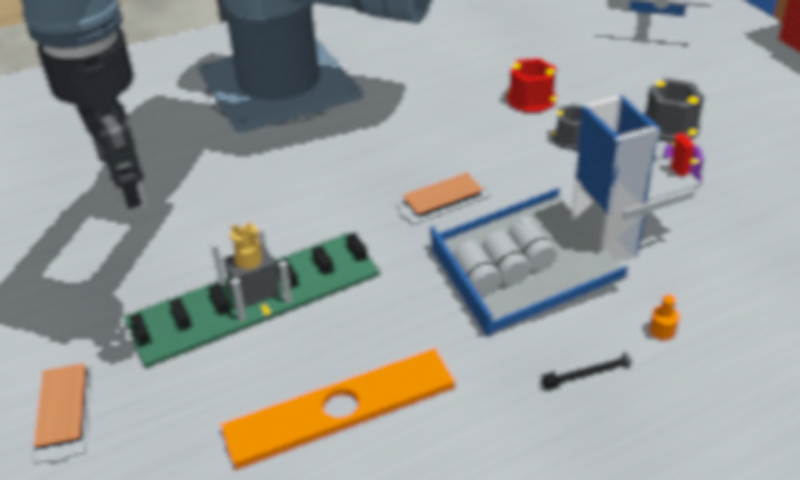

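The gripper closed to 0, so it missed the piston, and the tray still shows three pistons at about (475-535, 240-270). I'll look closer.

```bash
cat >> pp.py <<'E'
def pistons(save=None):
    p,d=cam("top"); W=cloud("top",d)
    if save: cv2.imwrite(save,cv2.resize(p[120:240,200:380],(780,520),interpolation=cv2.INTER_CUBIC))
    for r in robot.cut_out("piston1","top")[:5]:
        m=r["pixels"]; w=W[m]; t=w[w[:,2]>np.nanpercentile(w[:,2],50)]; R=rect(w[:,:2])
        print(round(r["score"],2),r["box"],"rect",np.round(R[0],4),np.round(R[1]),round(float(R[2]),1),"top",np.round(t.mean(0),4),np.round(np.nanpercentile(w[:,2],95),4))
E
python3 - <<'E'
from pp import *
pistons("pics/t5.png");
E
```

```text
0.81 [219.8, 161.3, 14.8, 18.4] rect [0.5462 0.1273] [40. 58.] 176.2 top [0.5463 0.1249 0.0545] 0.0568
0.69 [242.0, 164.6, 13.2, 24.1] rect [0.5448 0.05  ] [37. 60.] 176.0 top [0.5449 0.0494 0.0465] 0.0488
0.68 [231.8, 163.1, 9.9, 17.0] rect [0.5472 0.0885] [39. 57.] 179.9 top [0.5468 0.0881 0.0504] 0.0524
```

View pics/t5.png

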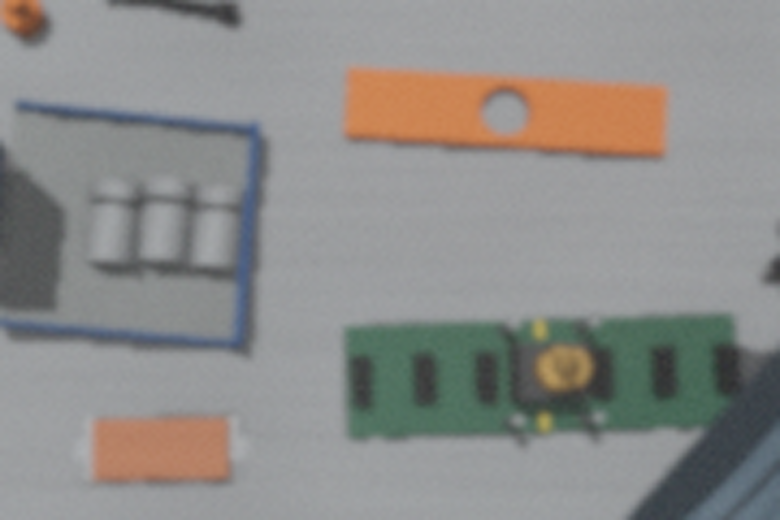

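Run:
```python
from pp import *
xy=[.545,.0495]; y=bestyaw([*xy,.14],np.radians(174.5)); print(y)
robot.movep([*xy,.14],ori(y)); print(robot.set_gripper(.085),robot.get_gripper_width())
f=robot.line_to([*xy,.028],rate=.15,max_force=12); print("down",f,robot.get_position(),robot.get_tcp_rot(),robot.get_contact_force())
p,d=cam("scene"); cv2.imwrite("pics/s6.png",cv2.resize(p[160:260,220:360],(784,560),interpolation=cv2.INTER_CUBIC))
print(robot.get_time_s())
```

```text
-1.666789435654584
False 0.08493684375318952
down False [0.54573066 0.04937052 0.02871025] [ 1.56860264  1.56942042 -0.09827091] [ 0.08226719 -0.26252975  0.35384201]
23.9
```

View pics/s6.png

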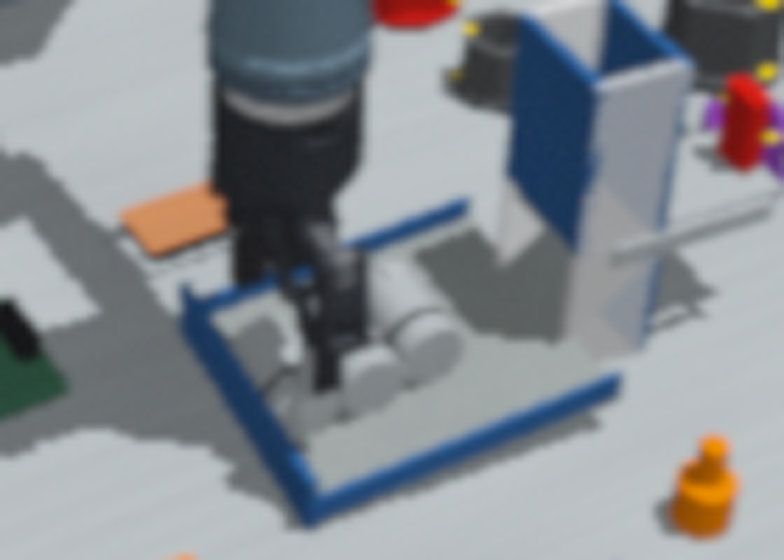

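Run:
```python
from pp import *
p,d=cam("scene"); W=cloud("scene",d)
im=cv2.resize(p[160:260,220:360],(784,560),interpolation=cv2.INTER_CUBIC)
def mk(P,c):
    u,v=proj("scene",P); cv2.circle(im,(int((u-220)*5.6),int((v-160)*5.6)),4,c,-1)
a=np.radians(-5.5); ax=np.array([np.cos(a),np.sin(a),0])
for x,y,z in((.545,.0495,.029),(.547,.0875,.033),(.5465,.125,.037)):
    for s in(-1,1): mk(np.array([x,y,z])+s*.03*ax,(0,0,255))
for s in (-1,1): mk(np.array([.545,.0495,.017])+s*.0425*ax,(0,255,0)); mk(np.array([.545,.0495,.017])+s*.057*ax,(255,0,255))
cv2.imwrite("pics/s7.png",im)
```

```text
(no output)
```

View pics/s7.png

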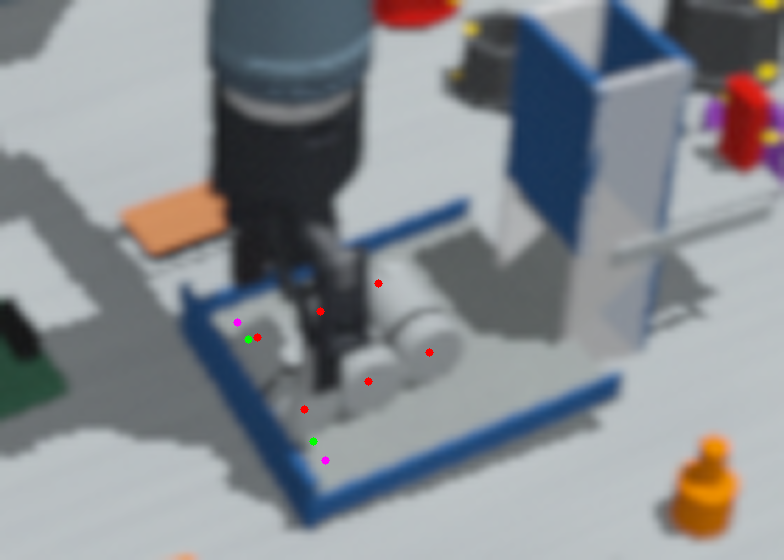

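Run:
```python
from pp import *
p,d=cam("scene"); W=cloud("scene",d)
for (x,y) in((325,380),(325,370),(330,350),(340,300),(345,260),(305,300),(260,265),(300,110),(280,180)):
    u,v=220+x/5.6,160+y/5.6; u,v=int(round(u)),int(round(v)); print((x,y),np.round(W[v,u],3),p[v,u])
print(robot.get_position(),robot.get_joint_pos())
```

```text
(325, 380) [0.601 0.042 0.074] [44 41 38]
(325, 370) [0.6   0.043 0.08 ] [39 36 34]
(330, 350) [0.617 0.034 0.113] [54 48 46]
(340, 300) [0.615 0.041 0.137] [52 45 44]
(345, 260) [0.611 0.046 0.16 ] [110 105 101]
(305, 300) [0.591 0.034 0.121] [67 64 61]
(260, 265) [0.505 0.058 0.072] [42 39 38]
(300, 110) [0.573 0.042 0.22 ] [125 123 121]
(280, 180) [0.577 0.028 0.189] [43 38 36]
[0.54592987 0.04939837 0.0291492 ] [-1.13284111e-01  4.48446067e-01  1.76687407e+00 -1.78652843e-05
  9.23949653e-01 -1.72816825e-02]
```

Run:
```python
from pp import *
ims=[]
for w in(.085,.06,.0):
    robot.set_gripper(w)
    p,d=cam("scene"); W=cloud("scene",d)
    ims.append(cv2.resize(p[180:260,240:320],(400,400),interpolation=cv2.INTER_CUBIC))
    q=robot.get_position()
    X=W-np.array([q[0],q[1],0]); a=np.radians(-5.5); al=X[...,0]*np.cos(a)+X[...,1]*np.sin(a); ac=-X[...,0]*np.sin(a)+X[...,1]*np.cos(a)
    dark=p.max(-1)<75
    m=dark&(np.abs(al)<.075)&(np.abs(ac)<.016)&(W[...,2]>.052)&(W[...,2]<.15)
    for s in(1,-1):
        k=m&(al*s>0); 
        if k.sum(): print(w,robot.get_gripper_width(),s,k.sum(),"zmin",np.round(np.sort(W[k][:,2])[:6],3),"al",np.round(np.percentile(al[k],[5,50,95]),3))
cv2.imwrite("pics/s8.png",np.hstack(ims[::2]))
print(robot.get_time_s())
```

```text
0.085 0.08468493611205238 1 214 zmin [0.066 0.07  0.07  0.071 0.071 0.072] al [0.022 0.057 0.072]
0.085 0.08468493611205238 -1 91 zmin [0.06  0.06  0.062 0.062 0.062 0.062] al [-0.062 -0.042 -0.009]
0.06 0.06008242984064235 1 224 zmin [0.058 0.061 0.061 0.063 0.064 0.066] al [0.022 0.046 0.066]
0.06 0.06008242984064235 -1 99 zmin [0.053 0.055 0.055 0.057 0.057 0.058] al [-0.053 -0.03  -0.01 ]
0.0 0.00048493728106425597 1 156 zmin [0.058 0.058 0.059 0.06  0.061 0.061] al [0.007 0.016 0.055]
0.0 0.00048493728106425597 -1 52 zmin [0.089 0.091 0.094 0.094 0.095 0.095] al [-0.041 -0.009 -0.002]
25.3333
```

View pics/s8.png

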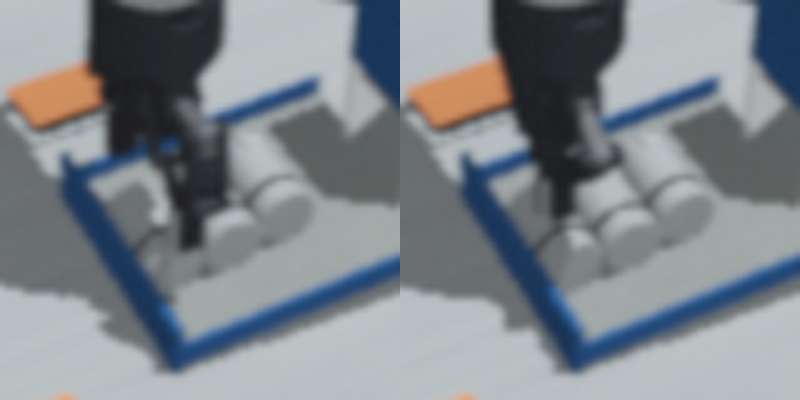

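Scene depth puts the closed fingertips about 25–40 mm higher than the reported TCP implies (should be 11 mm below it), though x and y agree. A slow probe of bare counter at (0.53,-0.02) will settle it.

Run:
```python
from pp import *
q=robot.get_position()
robot.line_to([q[0],q[1],.14],rate=.2)
robot.movep([.53,-.02,.10],ori(bestyaw([.53,-.02,.1],np.radians(174.5))))
robot.set_gripper(0)
try:
    print(robot.line_to([.53,-.02,-.04],rate=.04,max_force=6),robot.get_position(),robot.get_contact_force())
except Exception as e: print(repr(e))
p,d=cam("scene"); cv2.imwrite("pics/s9.png",cv2.resize(p[180:280,200:320],(720,600),interpolation=cv2.INTER_CUBIC))
print(robot.get_joint_pos(),robot.get_time_s())
```

```text
True [ 0.52999881 -0.02000647 -0.0158268 ] [-1.06588407  0.09942227  7.77177845]
[-2.48171632e-01  4.93025954e-01  1.84203852e+00 -1.12636519e-05
  8.06705127e-01 -1.52227204e-01] 29.2583
```

View pics/s9.png

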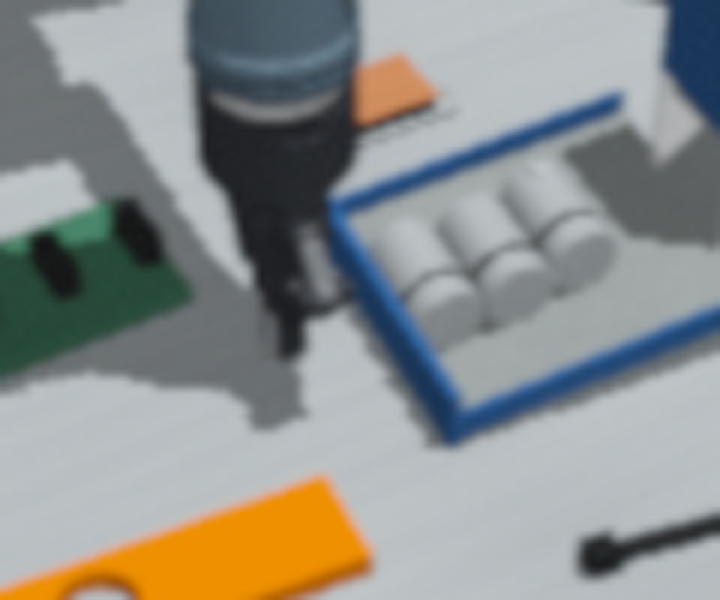

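Run:
```python
from pp import *
print(robot.get_position(),robot.get_contact_force(),robot.get_tau())
p,d=cam("scene"); W=cloud("scene",d)
for uv in((248,238),(248,239),(248,240),(247,236),(246,250)): print(uv,np.round(W[uv[1],uv[0]],3),p[uv[1],uv[0]])
print("proj tip z0",proj("scene",[.53,-.02,0]),proj("scene",[.53,-.02,.02]),proj("scene",[.53,-.02,.04]))
pt,dt=cam("top"); Wt=cloud("top",dt); u,v=map(int,proj("top",[.53,-.02,.05])); print(u,v); cv2.imwrite("pics/t9.png",cv2.resize(pt[120:240,200:360],(800,600),interpolation=cv2.INTER_CUBIC))
```

```text
[ 0.52998151 -0.01999605 -0.0158288 ] [-1.32903729 -0.25972489  6.66954139] [-1.12508310e-01 -4.45945358e+01 -1.83304846e+01  2.25578615e-02
 -4.61751362e-01  8.57699320e-06]
(248, 238) [ 0.542 -0.023  0.013] [50 46 44]
(248, 239) [ 0.544 -0.024  0.011] [78 75 72]
(248, 240) [ 0.537 -0.021 -0.   ] [110 107 103]
(247, 236) [ 0.54  -0.025  0.021] [47 44 42]
(246, 250) [ 0.568 -0.043 -0.002] [133 130 125]
proj tip z0 (np.float64(247.11302494544984), np.float64(238.34421995224665)) (np.float64(246.93700428415843), np.float64(233.51975840882315)) (np.float64(246.7568765033826), np.float64(228.58272689854795))
271 176
```

View pics/t9.png

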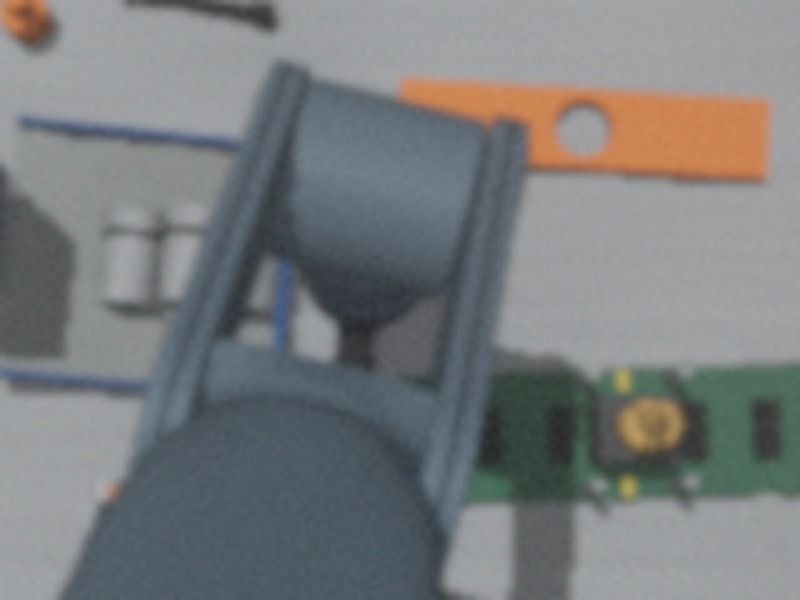

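The fingers touched bare counter at a reported TCP z of -0.0158, and in the picture the tip sits on the counter. So the tool is really 27 mm higher than reported, and I'll correct for that. It also explains the grip on the very top of the tab.

```bash
cat > pp2.py <<'E'
from pp import *
ZO=.027  # true z = reported z + ZO
def P(xy,z): return [float(xy[0]),float(xy[1]),float(z-ZO)]
def tz(): return robot.get_position()[2]+ZO
def mv(xy,z,jaw): robot.movep(P(xy,z),ori(bestyaw(P(xy,z),jaw)))
def pick(xy,c,jaw=np.radians(174.5)):
    mv(xy,.14,jaw); robot.set_gripper(.085)
    f=robot.line_to(P(xy,c-.012),rate=.12,max_force=10); print("down",f,tz())
    robot.set_gripper(0.0); w=robot.get_gripper_width(); print("w",w,tz())
    t=tz()
    robot.line_to(P(xy,.18),rate=.2); print("w",robot.get_gripper_width())
    return t-c
def place(gy,off):
    xy=fx(0,gy); mv(xy,.18,FY)
    robot.line_to(P(xy,.07),rate=.2)
    f=robot.line_to(P(xy,.040+off-.003),rate=.05,max_force=8); print("place",f,robot.get_position(),tz(),"expect",.04+off)
    robot.set_gripper(.085); robot.line_to(P(xy,.18),rate=.25)
E
python3 - <<'E'
from pp2 import *
q=robot.get_position(); robot.line_to([q[0],q[1],.1],rate=.2)
o=pick([.545,.0495],.029)
if robot.get_gripper_width()>.05: place(-.111,o)
print(robot.get_time_s())
p,d=cam("scene"); cv2.imwrite("pics/s10.png",cv2.resize(p[120:312,80:400],(800,480),interpolation=cv2.INTER_CUBIC))
E
```

```text
down False 0.01768640567123354
w 0.059324236805297206 0.018012508718440092
w 0.05983675197422111
place True [ 0.44313472 -0.30196528  0.00156359] 0.02856359262910924 expect 0.02901250871844009
37.7583
```

View pics/s10.png

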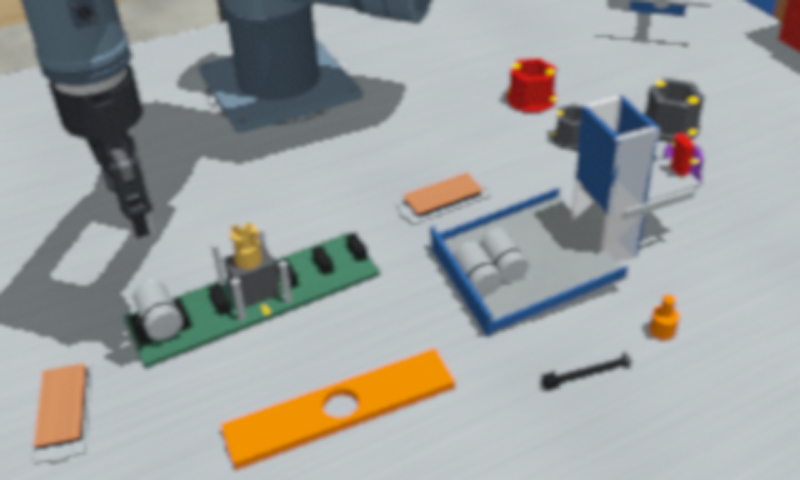

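Piston 1 now lies in the far left groove at (158,310), contact height matched within 0.5 mm, and the other two rolled down to the wall. I'll check where those two are and do the next.

Run:
```python
from pp2 import *
pistons("pics/t11.png")
p,d=cam("top"); W=cloud("top",d)
r=hmask(p,0,8,110,60)|hmask(p,172,180,110,60); m=big(r,(145,172,145,175)); q=m&(W[...,2]>.12); print("tab",np.nanmean(W[q],0))
```

```text
0.62 [233.0, 162.8, 12.9, 19.2] rect [0.5434 0.0875] [43. 62.] 176.2 top [0.5439 0.088  0.0501] 0.0526
0.56 [354.0, 195.8, 13.1, 22.5] rect [ 0.4423 -0.2991] [35. 58.] 2.8 top [ 0.4456 -0.2997  0.0577] 0.0597
0.5 [242.9, 160.0, 14.0, 20.7] rect [0.5458 0.049 ] [35. 59.] 180.0 top [0.5449 0.0492 0.0467] 0.0493
tab [0.56404241 0.3236821  0.1314786 ]
```

View pics/t11.png

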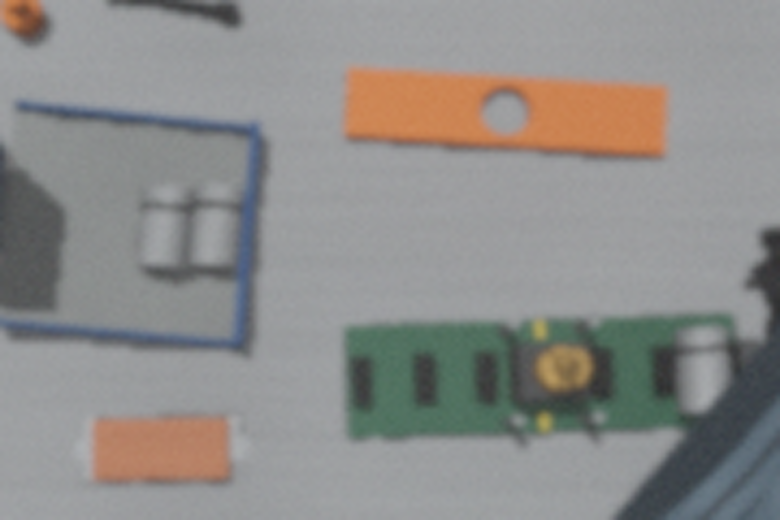

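Piston 1 is within about 3 mm of groove 1, and the tab is at its starting position, so the gate is shut. Now the next two.

Run:
```python
from pp2 import *
o=pick([.545,.0492],.029)
if robot.get_gripper_width()>.05:
    place(.065,o)
    o=pick([.545,.0492],.029)
    if robot.get_gripper_width()>.05: place(.111,o)
mv([.42,.16],.30,FY)
print(robot.get_time_s())
pistons("pics/t12.png")
```

```text
down False 0.017683474488516513
w 0.059452479983029174 0.018018791027263715
w 0.05931743455361867
place True [ 0.43678507 -0.12607377  0.00239392] 0.029393917144267184 expect 0.029018791027263714
down False 0.01770335772614787
w 0.05921638929883262 0.017886350100214544
w 0.05920346023504957
place True [ 0.43494347 -0.0798562   0.00258567] 0.0295856743544322 expect 0.028886350100214543
53.375
0.75 [150.8, 153.8, 21.1, 8.4] rect [0.5751 0.3099] [38. 47.] 92.0 top [0.5709 0.3192 0.1145] 0.1343
0.73 [285.5, 197.9, 10.9, 17.1] rect [ 0.4325 -0.078 ] [38. 59.] 179.3 top [ 0.4334 -0.0791  0.0577] 0.06
0.66 [297.3, 198.7, 14.5, 17.0] rect [ 0.435  -0.1245] [32. 57.] 8.6 top [ 0.4342 -0.1247  0.0579] 0.0597
0.59 [354.4, 196.3, 13.5, 19.9] rect [ 0.442  -0.3008] [38. 59.] 3.1 top [ 0.4421 -0.3006  0.0579] 0.06
0.36 [151.7, 224.2, 18.3, 18.7] rect [0.3507 0.3191] [55. 56.] 169.4 top [0.3483 0.321  0.0416] 0.046
```

View pics/t12.png

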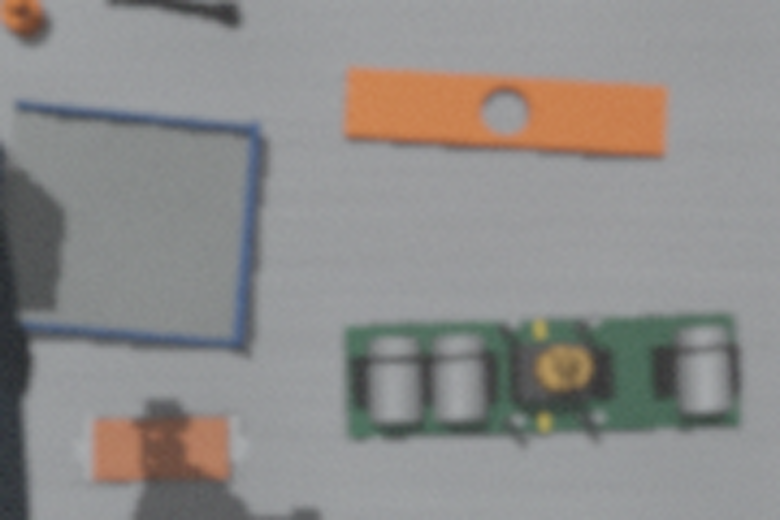

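All three pistons are in grooves (top crop, at (395,380), (460,380), (703,370)); measured centres are within about 2 mm. Meanwhile the nut seems to have been knocked from (0.387,0.335) to about (0.35,0.32). Next is the bar.

```bash
cat > barm.py <<'E'
from pp2 import *
def barpose(zt,roi,save=None):
    C=[];A=[]
    for i in range(3):
        p,d=cam("top"); W=cloud("top",d)
        o=big(hmask(p,5,20,130,80),roi)
        R=rect(onplane("top",o,zt)); 
        cn,h=cv2.findContours(o.astype(np.uint8),cv2.RETR_CCOMP,cv2.CHAIN_APPROX_NONE)
        hol=[c for c,k in zip(cn,h[0]) if k[3]>=0 and cv2.contourArea(c)>40]
        if hol:
            M=cv2.moments(max(hol,key=cv2.contourArea)); hc=atz("top",M["m10"]/M["m00"],M["m01"]/M["m00"],zt)[:2]
        else: hc=None
        C.append((R[0],hc)); A.append(float(R[2])); print(np.round(R[0],4),R[1],A[-1],hc,np.nanmedian(W[o],0))
    return C,A
E
python3 - <<'E'
from barm import *
barpose(.014,(260,370,110,180))
# shift test of stud: yellow
E
```

```text
[ 0.6363 -0.167 ] [ 48.60712433 232.08436584] 86.5213623046875 [ 0.63559882 -0.16646004] [ 0.63715798 -0.17101855  0.01356308]
[ 0.6364 -0.1671] [ 48.99501419 232.23843384] 86.44721221923828 [ 0.63569509 -0.16615317] [ 0.6357739  -0.17285889  0.01342964]
[ 0.6364 -0.167 ] [ 48.74824142 231.95095825] 86.55738830566406 [ 0.63569509 -0.16615317] [ 0.63740714 -0.17203405  0.01356064]
```

Run:
```python
from barm import *
b=[.636,-.167]; j=np.radians(-3.5)
mv(b,.14,j); robot.set_gripper(.085)
print(robot.line_to(P(b,.012),rate=.12,max_force=10),tz())
robot.set_gripper(0); print("w",robot.get_gripper_width(),tz(),robot.get_position())
q=robot.get_position(); t=tz()
robot.line_to([q[0],q[1],.175-ZO],rate=.15); print("w",robot.get_gripper_width())
xy=fx(0,0); mv(xy,.175,FY)
print(robot.get_position(),xy,robot.get_time_s(),"t",t)
p,d=cam("scene"); cv2.imwrite("pics/s13.png",cv2.resize(p[140:300,80:340],(780,480),interpolation=cv2.INTER_CUBIC))
```

```text
False 0.012946620678508988
w 0.05041383282008075 0.013648272987644424 [ 0.63744861 -0.16747214 -0.01335173]
w 0.05013887241892488
[ 0.43962826 -0.19042301  0.14827548] [ 0.439 -0.19 ] 59.0833 t 0.013648272987644424
```

View pics/s13.png

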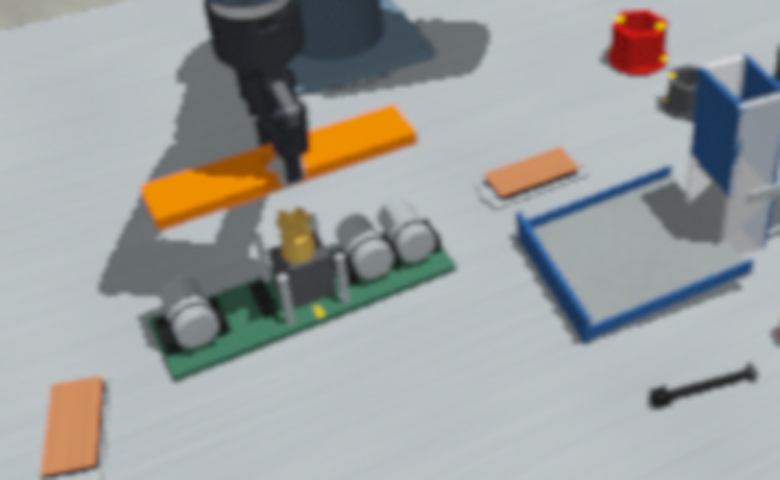

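Run:
```python
from barm import *
xy=fx(0,0)
print(robot.line_to(P(xy,.135),rate=.1,max_force=8),tz())
print(robot.line_to(P(xy,.074),rate=.04,max_force=10),tz(),robot.get_position(),robot.get_contact_force(),"expect .0766")
p,d=cam("scene"); cv2.imwrite("pics/s14.png",cv2.resize(p[140:300,80:340],(780,480),interpolation=cv2.INTER_CUBIC))
print(robot.get_time_s())
```

```text
False 0.1349567754385427
True 0.0766079447179066 [ 0.43886636 -0.18990144  0.04960794] [-1.75165555  0.34856675  4.75142465] expect .0766
61.075
```

View pics/s14.png

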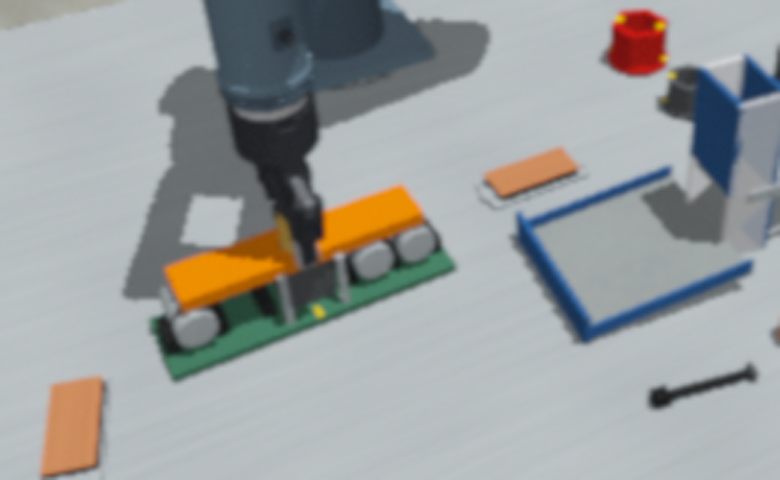

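The bar is seated at exactly the expected height. I'll release it, back off and measure the bar and nut.

```bash
cat > nutm.py <<'E'
from barm import *
def nutpose(roi,zt=.044,save=None,ref=None):
    out=[]
    for i in range(3):
        p,d=cam("top"); W=cloud("top",d); u0,u1,v0,v1=roi
        k=np.zeros(d.shape,bool); k[v0:v1,u0:u1]=1
        top=k&(W[...,2]>zt-.007)&(W[...,2]<zt+.008)
        y=hmask(p,18,38,90,90)&k
        n,l,s,c=cv2.connectedComponentsWithStats(y.astype(np.uint8))
        ms=[atz("top",*c[j],zt)[:2] for j in range(1,n) if s[j,4]>=4 and abs(np.nanmedian(W[l==j][:,2])-zt)<.012]
        cv=None; a=None
        if len(ms)>=2:
            ms=sorted(ms,key=lambda q:q[0]); m0,m1=ms[0],ms[-1]; a=np.degrees(np.arctan2(*(m1-m0)[::-1])); cv=(m0+m1)/2
        w=W[top]
        print("nut top n",top.sum(),"mean",np.round(w.mean(0),4),"rect",np.round(rect(w[:,:2])[0],4),np.round(rect(w[:,:2])[1]),"marks",None if cv is None else (np.round(cv,4),round(float(a),1)),len(ms),[round(float(np.linalg.norm(ms[0]-ms[-1])),4)] if len(ms)>1 else "")
    if save: cv2.imwrite(save,cv2.resize(p[v0:v1,u0:u1],None,fx=8,fy=8,interpolation=cv2.INTER_CUBIC))
E
python3 - <<'E'
from nutm import *
robot.set_gripper(.085); xy=fx(0,0)
robot.line_to(P(xy,.20),rate=.2)
mv([.30,.05],.30,FY)
barpose(.077,(255,400,160,240))
p,d=cam("top"); W=cloud("top",d); cv2.imwrite("pics/t15.png",cv2.resize(p[120:280,120:400],(784,448),interpolation=cv2.INTER_CUBIC))
nutpose((140,185,208,250),save="pics/n15.png")
print(robot.get_time_s())
E
```

```text
[ 0.4359 -0.19  ] [ 54.33409882 240.78112793] 90.15716552734375 [ 0.4371599  -0.19035948] [ 0.43601543 -0.19313286  0.07654072]
[ 0.4367 -0.19  ] [ 53.59791565 240.33731079] 91.79176330566406 [ 0.43736973 -0.19018472] [ 0.43598589 -0.19312992  0.07648436]
[ 0.4366 -0.19  ] [ 53.6575737 240.2056427] 91.662841796875 [ 0.43696807 -0.18994146] [ 0.43602068 -0.19342917  0.07650835]
nut top n 129 mean [0.3481 0.3228 0.0426] rect [0.3484 0.3226] [50. 54.] marks (array([0.347 , 0.3208]), 54.2) 2 [0.0424]
nut top n 128 mean [0.3483 0.323  0.0429] rect [0.3483 0.3227] [49. 54.] marks (array([0.347 , 0.3208]), 54.2) 2 [0.0424]
nut top n 131 mean [0.3483 0.3232 0.0428] rect [0.3483 0.3227] [50. 53.] marks (array([0.347 , 0.3208]), 54.2) 2 [0.0424]
63.775
```

View pics/t15.png

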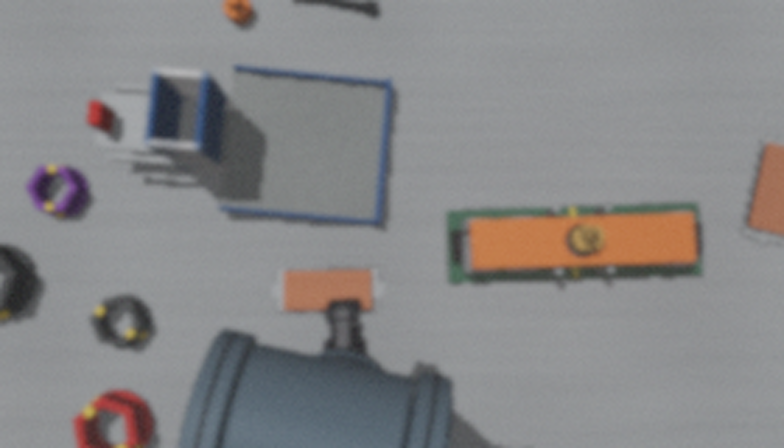

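View pics/n15.png

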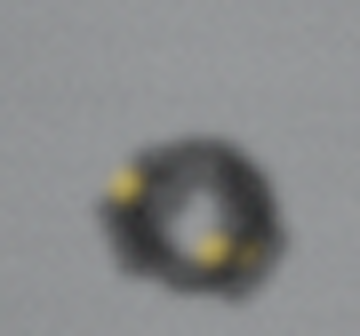

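The bar is flat, centred within about 2–3 mm and along the row. The nut now lies at (0.348,0.322) with its marks at 54°. The nut's clearance over the stud is only ±2 mm, so I'll first feel the stud's centre by closing the fingers gently on it in two directions.

Run:
```python
from nutm import *
c=np.array([.440,-.190])
mv(c,.20,FY)
f0=np.array(robot.get_contact_force())
for jaw,ax in((FY,0),(FY+np.pi/2,1)):
    robot.set_gripper(.06)
    if ax: robot.line_to(P(c,.145),rate=.2); robot.line_to(P(c,.145),orientation=ori(bestyaw(P(c,.145),jaw)),rate=.15)
    print(robot.line_to(P(c,.100),rate=.1,max_force=10),tz())
    for k in range(2):
        a=robot.get_position()[:2]; fa=np.array(robot.get_contact_force())
        robot.set_gripper(.0); b=robot.get_position()[:2]; fb=np.array(robot.get_contact_force())
        print("jaw",ax,"w",round(robot.get_gripper_width(),4),"pre",np.round(a,4),"post",np.round(b,4),"dF",np.round(fb-fa,1))
        robot.set_gripper(.06)
        # shift command along jaw by the observed shift
        u=np.array([np.cos(jaw),np.sin(jaw)]); c=c+u*np.dot(b-a,u)*1.0
        robot.line_to(P(c,.100),rate=.05)
    print("c",c)
robot.line_to(P(c,.20),rate=.2)
print(robot.get_time_s())
```

```text
False 0.10051457143574061
jaw 0 w 0.0235 pre [ 0.4404 -0.1903] post [ 0.4407 -0.1902] dF [-0.4  2.1  5.1]
jaw 0 w 0.0238 pre [ 0.4403 -0.19  ] post [ 0.4407 -0.19  ] dF [0.6 0.6 2.9]
c [ 0.44073179 -0.18997393]
False 0.10013931074281945
jaw 1 w 0.0285 pre [ 0.4409 -0.1901] post [ 0.4413 -0.1907] dF [-1.1 -1.4  5.6]
jaw 1 w 0.0288 pre [ 0.4407 -0.1906] post [ 0.4408 -0.1906] dF [-2.1  1.7  4.7]
c [ 0.440755  -0.1906256]
74.3583
```

The stud centre in robot coordinates is (0.4408,-0.1905), and the last grips produced almost no shift. Now for the nut: the smaller dark one at top (160,228), confirmed by the crop above. I'll grip it across two pairs of flats to centre it, and then lift it.

Run:
```python
from nutm import *
c=np.array([.3485,.322]); z=.023
Y2=np.radians(-155.8); Y1=np.radians(-95.8)
robot.set_gripper(.085)
robot.movep(P(c,.13),ori(Y2)); print(np.round(robot.get_joint_pos(),3))
p,d=cam("top")
print(robot.line_to(P(c,z),rate=.12,max_force=10),tz())
for Y in (Y2,Y1,Y2):
    if Y!=Y2 or True: robot.line_to(P(c,z),orientation=ori(Y),rate=.1)
    a=robot.get_position(); robot.set_gripper(0); b=robot.get_position(); print(np.degrees(Y),"w",robot.get_gripper_width(),np.round(a,4),np.round(b,4),robot.get_tcp_rot(),round(robot.get_time_s(),1))
    if Y==Y1 or robot.get_time_s()<0: pass
    robot.set_gripper(.07)
robot.set_gripper(0)
print("w",robot.get_gripper_width(),np.round(robot.get_position(),4),tz(),np.round(robot.get_joint_pos(),3),robot.get_time_s())
```

```text
[ 0.51   0.236  1.867 -0.     1.038  1.658]
False 0.023491650448904878
-155.8 w 0.04925496441466844 [ 0.3489  0.3222 -0.0034] [ 0.3487  0.3222 -0.0036] [-2.86207806  1.57002363  0.70180891] 79.8
-95.8 w 0.04912599728330345 [ 0.3485  0.322  -0.004 ] [ 0.3488  0.3221 -0.0037] [2.14892992 1.57009535 0.47665565] 81.6
-155.8 w 0.04904736652088014 [ 0.3485  0.322  -0.004 ] [ 0.3487  0.3222 -0.0037] [-2.93864872  1.57029315  0.6256605 ] 83.5
w 0.04891954797929609 [ 0.3486  0.3221 -0.0038] 0.023169018602596275 [0.51  0.4   1.971 0.    0.77  1.659] 84.1333
```

```bash
cat > st.py <<'E'
from nutm import *
S=np.array([.4408,-.1905]); T0=.0232  # true TCP z minus nut underside z
def yawn(nx): return np.radians(nx-54.2-155.8)   # tool yaw for nut x at nx deg
E
python3 - <<'E'
from st import *
q=robot.get_position(); robot.line_to([q[0],q[1],.22-ZO],rate=.2); print("w",robot.get_gripper_width())
for nx in(100,140,185): print(nx,np.round(robot.inverse_kinematics(P(S,.16),ori(yawn(nx))),2))
robot.movep(P(S,.19),ori(yawn(100)))
robot.line_to(P(S,T0+.122),rate=.1,max_force=8)
print(robot.line_to(P(S,T0+.086),rate=.03,max_force=7),"underside",tz()-T0,robot.get_position(),robot.get_contact_force(),robot.get_time_s())
p,d=cam("scene"); cv2.imwrite("pics/s16.png",cv2.resize(p[140:300,80:340],(780,480),interpolation=cv2.INTER_CUBIC))
E
```

```text
w 0.04880610910953289
100 [-0.64  0.21  1.82 -0.    1.12 -0.29]
140 [-0.64  0.21  1.82 -0.    1.12 -0.99]
185 [-0.64  0.21  1.82  0.    1.12 -1.78]
True underside 0.09168579617009583 [ 0.44065083 -0.19041996  0.0878858 ] [-0.83565139  0.14876851  5.81076124] 88.6917
```

View pics/s16.png

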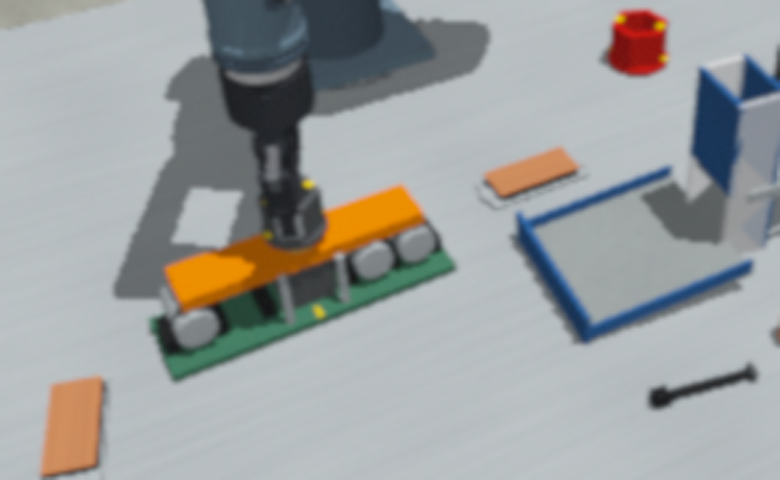

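The nut rides at 91.7 mm with its marks along the bar, at (308,184) and (268,236). I'll release and regrip to let it settle, and then turn it anticlockwise.

Run:
```python
from st import *
robot.set_gripper(.06); robot.sleep(.3); robot.set_gripper(0); print("w",robot.get_gripper_width())
z=T0+.0912
def rep(nx): print(nx,"z",round(tz()-T0,4),"F",np.round(robot.get_contact_force(),1),"M",np.round(robot.get_ft_torque(),2),np.round(robot.get_position()[:2],4),round(robot.get_time_s(),1))
t=robot.get_time_s()
robot.line_to(P(S,z),orientation=ori(yawn(120)),rate=.1); rep(120)
robot.line_to(P(S,z),orientation=ori(yawn(145)),rate=.1); rep(145)
robot.line_to(P(S,z),orientation=ori(yawn(165)),rate=.1); rep(165)
robot.line_to(P(S,z),orientation=ori(yawn(176)),rate=.1); rep(176)
robot.line_to(P(S,z),orientation=ori(yawn(180)),rate=.1); rep(180)
print(robot.line_to(P(S,T0+.0755),rate=.03,max_force=7)); rep("down")
p,d=cam("scene"); cv2.imwrite("pics/s17.png",cv2.resize(p[140:300,80:340],(780,480),interpolation=cv2.INTER_CUBIC))
```

```text
w 0.04897246888695207
120 z 0.0915 F [1.  2.5 4.3] M [ 0.35 -0.19  0.02] [ 0.4411 -0.1904] 90.0
145 z 0.0919 F [2.5 4.7 7.7] M [ 0.81 -0.46 -0.1 ] [ 0.4418 -0.1902] 90.6
165 z 0.0909 F [-0.2 -0.  -0.2] M [-0.   -0.1  -0.04] [ 0.4404 -0.1906] 91.1
176 z 0.0905 F [-0.7 -1.5 -3.5] M [ 0.03  0.02 -0.02] [ 0.44   -0.1903] 91.5
180 z 0.0909 F [-0.1  0.3 -2.5] M [ 0.03 -0.03  0.01] [ 0.4405 -0.1904] 91.7
True
down z 0.0766 F [-0.8  0.3  4.8] M [0.23 0.22 0.03] [ 0.4408 -0.1905] 92.2
```

View pics/s17.png

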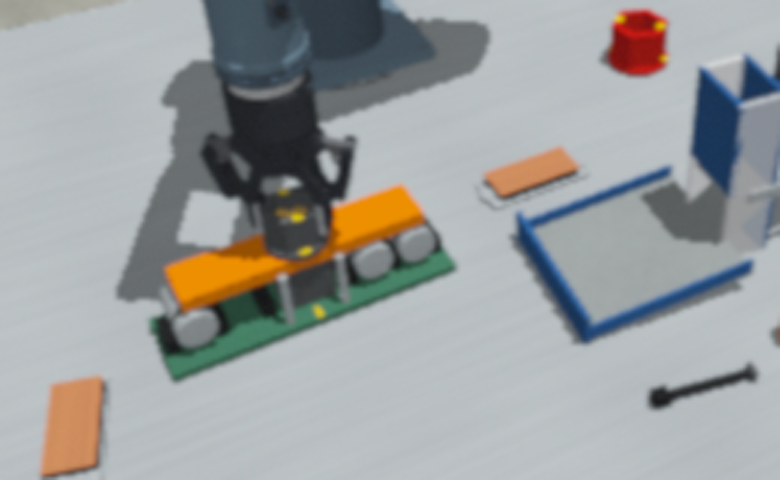

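The nut dropped to 76.6 mm, seated on the bar. I'll release it to let it settle, regrip, turn 87° clockwise and release.

Run:
```python
from st import *
def rep(nx): print(nx,"z",round(tz()-T0,4),"F",np.round(robot.get_contact_force(),1),"M",np.round(robot.get_ft_torque(),2),np.round(robot.get_position()[:2],4),round(robot.get_time_s(),1))
robot.set_gripper(.06); robot.sleep(.3)
z=T0+.077
robot.line_to(P(S,z),rate=.1)
robot.set_gripper(0); rep("grip")
for nx in(165,150,135,120,105,93): robot.line_to(P(S,z),orientation=ori(yawn(nx)),rate=.1); rep(nx)
robot.set_gripper(.075); rep("open"); robot.line_to(P(S,.22),rate=.15)
robot.movep(P([.30,.05],.30),ori(yawn(93)))
p,d=cam("scene"); cv2.imwrite("pics/s18.png",cv2.resize(p[140:300,80:340],(780,480),interpolation=cv2.INTER_CUBIC))
p,d=cam("top"); cv2.imwrite("pics/t18.png",cv2.resize(p[180:235,265:385],(780,358),interpolation=cv2.INTER_CUBIC))
nutpose((300,345,185,225),zt=.121)
print(robot.get_time_s()); barpose(.077,(255,400,160,240))
```

```text
grip z 0.0773 F [-0.4 -0.9  3.2] M [ 0.05  0.1  -0.05] [ 0.441  -0.1907] 93.3
165 z 0.0773 F [-0.9  1.2  5.9] M [ 0.24  0.17 -0.08] [ 0.441  -0.1906] 93.8
150 z 0.0773 F [-1.5 -0.2  5. ] M [ 0.22  0.12 -0.04] [ 0.441  -0.1906] 94.2
135 z 0.0773 F [-0.3  0.7  4.6] M [ 0.14  0.11 -0.06] [ 0.4411 -0.1906] 94.6
120 z 0.0773 F [-0.7  0.8  5.3] M [ 0.13  0.05 -0.02] [ 0.4411 -0.1906] 95.0
105 z 0.0773 F [-0.7  0.1  5.4] M [ 0.2   0.05 -0.07] [ 0.4411 -0.1906] 95.4
93 z 0.0773 F [-0.4 -0.3  5.2] M [ 0.16  0.01 -0.07] [ 0.4412 -0.1907] 95.7
open z 0.0767 F [0.5 0.7 1.2] M [ 0.04  0.02 -0.  ] [ 0.4406 -0.1904] 96.1
nut top n 162 mean [ 0.4397 -0.1896  0.1201] rect [ 0.4401 -0.1896] [50. 55.] marks None 0 
nut top n 160 mean [ 0.4396 -0.1894  0.12  ] rect [ 0.4404 -0.1893] [50. 55.] marks None 0 
nut top n 161 mean [ 0.4396 -0.1892  0.12  ] rect [ 0.4402 -0.1889] [49. 55.] marks None 0 
98.4333
[ 0.4342 -0.1221] [ 51.32333374 104.99005127] 90.15718841552734 None [ 0.43275961 -0.11801781  0.07642632]
[ 0.4332 -0.1218] [ 51.8109169 103.2077179] 93.01134490966797 None [ 0.43273391 -0.11791225  0.07658665]
[ 0.4342 -0.1221] [ 51.32333374 104.99005127] 90.15718841552734 None [ 0.4328036  -0.11791617  0.07652241]
```

View pics/s18.png

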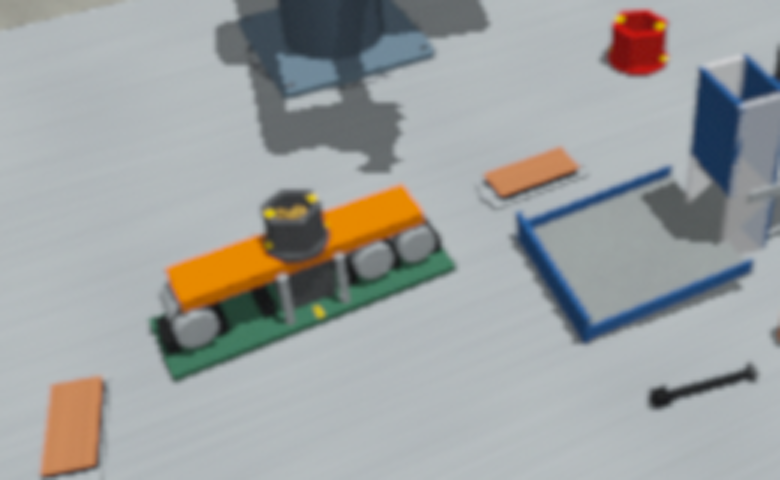

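View pics/t18.png

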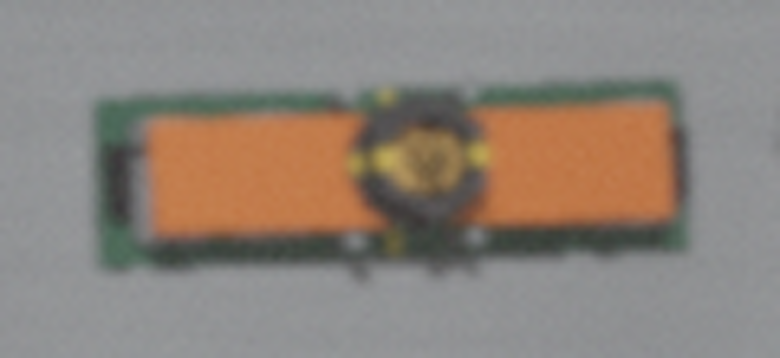

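The nut's top is at 120 mm, so it is down on the bar, and its marks lie along the bar at (360,162) and (480,155). The bar is level. One last check of the gate tab, and then I'll hand in.

Run:
```python
from st import *
p,d=cam("top"); W=cloud("top",d)
r=hmask(p,0,8,110,60)|hmask(p,172,180,110,60); m=big(r,(145,172,145,175)); q=m&(W[...,2]>.12); print("tab",np.nanmean(W[q],0))
for l in("pad_a","cap","pin"):
    for r in robot.cut_out(l,"top")[:2]: print(l,round(r["score"],2),np.round(np.nanmedian(W[r["pixels"]],0),3))
robot.sleep(.3); print(robot.get_contact_force(),robot.get_time_s())
robot.job_done()
```

```text
tab [0.56469919 0.32374894 0.13155281]
pad_a 0.96 [ 0.501 -0.419  0.015]
pad_a 0.57 [0.385 0.092 0.015]
cap 0.47 [0.706 0.195 0.029]
[-0.26000938 -0.95987747  0.51454349] 99.0833
the job is handed in; nothing more can be done
```

The job is handed in at 99 s of the 208 s allowed, and my last checks found nothing out of place.

- **Gate and pistons:** I opened the gate, all three pistons rolled into the tray, and I shut it again. They now lie in grooves 1, 3 and 4. No piston was left over from the last shift.
- **Bar and nut:** The bar is seated over the stud. The nut was set riding at about 92 mm, turned anticlockwise until it dropped to 77 mm, then turned 87° clockwise and released.

**Last checks**
- **Gate:** the tab is back within 1 mm of where it started.
- **Pistons:** when placed, they were within about 3 mm of their grooves. In the final scene picture they still sit there under the bar.
- **Bar:** before the nut went on, it measured flat and along the row, 2–4 mm off the stud centre.
- **Nut:** its top is at 120 mm, so it is down on the bar, centred to about 1.5 mm with its marks along the bar.
- **Bystanders:** the pads and cap are within about 1 mm of where they began. The network did not report the pin in the last picture, so I have no final measurement of it. Nothing came near it.

**What disagreed or failed**
- **Tool height:** the tool was really 27 mm higher than the robot reports, which I confirmed by touching the counter. The first piston grasp closed on air because of it, and I corrected for it afterwards.
- **Camera x:** it reads 1–2 mm off the robot's near the fixture, so I located the stud by touch before fitting the nut.
- **Nut knocked:** it was moved about 4 cm during the run; I measured it again before picking it up.
- **Nut angle and bar:** the final automatic checks of these two failed. The yellow marks were not picked up, and the nut hid the middle of the bar. I judged both from the pictures and from the arm's own readings.

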